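# Swing the bench magnifier over the chip and clamp it

## Robot

A 6-joint arm with a two-finger parallel gripper is mounted at the origin on the work surface. World frame = base frame: x ahead of the robot, y to its left, z up, the work surface at z = 0. Lengths are in m, angles in rad, forces in N, time in s.
With the tool pointing down it reaches from about 0.35 to 0.975 m from the base axis. Payload 4.9 kg.
Tool frame: the origin (TCP) lies midway between the tips of the shut fingers; the grasp point (between the pads) lies 19 mm behind it; z points along the fingers, y is the line along which they close (so a half turn about z gives the same grasp; the last joint's range is limited). The gripper opens to 85 mm and grips with 20 to 120 N. Pads are 22 mm wide; open, the fingers measure 114 mm over their backs; the gripper's body (76 mm by 85 mm) begins 54 mm behind the grasp point. The pads swing forward as they close: fully open they stand 13 mm farther back than shut.
Start: joints at [-1.287, 0.053, 1.613, -0, 1.476, -0.119], TCP at [0.245, -0.575, 0.231] pointing down, gripper open.
Joint ranges: [-3.01, 3.01], [-1.01, 2.22], [0.06, 2.58], [-1.02, 4.17], [0.09, 2.62], [-3.14, 3.14]. Speed limits (rad/s): [2.57, 2.57, 3.14, 3.14, 3.14, 3.14].

## Interface

Orientations are given as a unit quaternion [w, x, y, z].
In Python, from plant import state, grab_frame, job_done, cut_out, place_of gives the robot as it stands.
- The arm moves only by the tool jog_arm, never from a script. Its argument "motion" is text: rows parted by semicolons, each of 7 numbers parted by spaces: the opening in per cent of the stroke, from 0 (shut) to 100 (fully open), then the shift along the tool's x, y, z as a fraction of full scale, then the turn, a rotation vector about the tool's x, y, z as a fraction of full scale. A call has exactly 5 rows; each row is the pose to reach, as a shift and turn from the pose commanded when the call began, along the tool's axes at that moment; what a row does not reach only later rows make up. Full scale, the value 1, is 50 cm for a shift and 1.5 rad for a turn. A row lasts 1/8 s, in which the tool goes at most 62.5 mm and 10.7 degrees, less where a joint would pass 70% of its speed; a pose out of reach is approached as far as the arm can. A call with a number of a shift or a turn outside -1 to 1 is refused whole. A call with a gripper value outside its range is refused whole. The fingers move at their own pace and stop on an object; the grip force is fixed at half the most. Time passes only in rows, so rows that repeat a pose let the fingers close, or fill a call up. It gives the time, the measured TCP pose, the force, the opening and the grip force at its end, in the units of the state.
- state(): the state, without advancing time (a new reading comes with each control period).
- grab_frame(name): name is "scene" or "side" or "wrist"; returns a dict with "color" (480x640x3 uint8, red, green, blue), "range_z" (480x640 float32, m along the optical axis (not along the pixel's ray), 0 where there is no reading), "intrinsics" (3x3 intrinsics, pixels), "world_from_camera" (4x4, takes a point from camera to world coordinates). Camera axes: x right, y up, looking along -z (the intrinsics and any distortion apply to the point x, -y, -z); pixel columns grow to the right and rows downward; lengths in m; the calibration is good to about 2 mm. A picture is of the moment at which its call begins.
- job_done(): hands the job in; it is judged then, once.
Trained networks look in the newest picture that a camera, given by its name, has taken for a name from the list of things; names that differ only in an ending like _2 or _b are one class to them, and where a whole thing is asked for, a point or a joint stands for the part that bears it (a point fixed in the world has none). Each returns a list of dicts, best first, with "p" (0 to 1); they miss things now and then, are a little off and sometimes report something else, mostly with a low value. They report only what shows in the picture. A call takes as long as a camera call. They do not tell look-alikes from the thing itself.
- cut_out(camera, thing): "pixels" (480x640 bool, what is visible of it).
- place_of(camera, thing): "at" ([x, y, z] in m, in world coordinates, good to about 4 mm: a listed point, or the origin of a listed thing).
The state is a dict: "time": time; "joint_pos": joint angles; "joint_vel": joint speeds; "joint_efforts": joint torques, N m; "tool_pos": TCP position; "tool_rot": TCP orientation; "contact_force": force on the tool from outside, world axes, zero at the start; "ft_torque": the same for the moment, N m; "gripper_width": opening from 0.0 (shut) to 1.0 (fully open); "grasp_force": force on a finger pad.
Only numpy, scipy, OpenCV 4.12 (cv2) and the standard library are available. Lean on these libraries where they do the work, as an engineer would, in place of code of your own. Each camera call takes 0.05 s, during which the arm holds its last target. There are 200 camera calls.

## Task

With one fingertip, push the helping hand's magnifier arm round until the lens is centred straight above the square chip in the middle of its circuit board, then push the clamp lever on top of the post anticlockwise to its far stop. Only push, and gently: nothing is pinched or lifted, and both circuit boards and everything else on the bench stay where they are. Finish with the lens still above the chip, the lever at its stop and the hand clear.

Things in the scene. Friction and masses are not known exactly. Their poses are not given: they have to be found in the camera images.
- stand: helping-hand stand screwed to the bench (does not move): black iron foot 90 x 90 x 14 mm with an upright steel post 16 mm across and 131 mm tall at its centre. Origin: centre of the foot's underside, on the vertical axis about which both arm and lever turn. Its x axis points roughly away from the robot (within 0.2 rad)
- pivot (a point): point on the post's vertical axis at the height of the magnifier arm (100 mm above the bench). The arm is a level steel rod 8 mm thick with its centre line at that height, bare from 15 to 99 mm from the axis, then a ferrule 12 mm thick up to the lens rim at 107 mm
- lens_arm (a joint): angle of the magnifier arm about the post, rad, growing anticlockwise seen from above; at 0 it points along the stand's -x (towards the robot); limits -2.5 and 2.5; starts within 0.4 of 0. It stays where it is left: light friction, 0.06 N m (under 1 N at mid-rod)
- lens_center (a point): centre of the round magnifier lens, 153 mm from the post's axis and 100 mm above the bench; clear glass in a steel rim 92 mm across outside, 8 mm thick
- clamp_lever (a joint): angle of the clamp lever on top of the post, rad, growing anticlockwise seen from above: starts open (0 to 0.15), far stop at 1.2. At 0 it points 0.6 rad clockwise from the stand's +x, at 1.2 0.6 rad anticlockwise from it. It stays where it is left: light friction, 0.04 N m (under 1 N at the knob). Clamping does not stiffen the magnifier arm
- lever_knob (a point): centre of the black ball, 16 mm across, at the end of the clamp lever: 58 mm from the post's axis, 140 mm above the bench; the lever itself is a level steel rod 9 mm thick at that height on a hub 26 mm across (top at 151 mm)
- chip_board: loose green circuit board 80 x 62 mm on four 8 mm brass feet, with one square black chip in the middle and a white connector at one short edge (highest point 16 mm above the bench); it lies beside the stand, left or right, on the circle along which the lens swings (148 to 157 mm from the axis). Origin: centre of its underside. Do not move it
- chip (a point): centre of the top of the square chip (20 x 20 mm), the middle of that board, 13 mm above the bench
- spare_board: bystander: loose green circuit board 80 x 62 mm like the other, but with a row of three small round capacitors and a white connector and no square chip; it lies on the other side of the stand. Origin: centre of its underside
- capacitor: bystander: loose black round capacitor standing upright between the stand and the robot, 22 mm across, 30 mm tall. Origin: centre of its underside
- flux_jar: bystander: loose small amber jar with a steel cap, 40 mm across, 42 mm tall, beyond the stand. Origin: centre of its underside
- solder_reel: bystander: loose grey reel 56 mm across, 40 mm tall, standing at the left. Origin: centre of its underside
- screwdriver: bystander: loose screwdriver 170 mm long, lying at the left. Origin near its middle
- tip_cleaner: bystander: loose steel cup 70 mm across, 45 mm tall, at the right. Origin: centre of its underside
- parts_tray: bystander: loose grey compartment tray 90 x 120 x 30 mm, at the right. Origin: centre of its underside
Things that resemble listed ones, but are neither listed nor needed, are in the scene too. Leave any pink or red look-alike of the chip_board alone.

How it is judged:
On the way, in this order (a step that is already met when the one before it is completed fails the run):
1. the lens is brought above the chip and stays there while the clamp lever is still open (horizontal distance between lens_center and chip below 0.012 m and value of joint clamp_lever below 0.5 rad), for 0.3 s.
2. the clamp lever is pushed to its far stop with the lens still above the chip (horizontal distance between lens_center and chip below 0.012 m and value of joint clamp_lever above 1.1 rad), for 0.2 s.
At the end, for the whole second after the job is handed in: the lens centre stands within 12 mm of straight above the chip's centre and is at rest, the clamp lever is at its far stop (over 1.1 rad), the chip board has stayed within 12 mm and everything else on the bench within 20 mm of where it was (all of step 2 and velocity of joint lens_arm between -0.05 and 0.05 rad/s and distance of chip from where it was at the start of the episode below 0.012 m and distance of each of spare_board, capacitor, flux_jar, solder_reel, screwdriver, tip_cleaner, parts_tray from where it was at the start of the episode below 0.02 m); the robot touches nothing.
It fails at once if the chip board is moved by more than 12 mm (distance of chip from where it was at the start of the episode above 0.012 m).
It fails at once if another loose thing on the bench is moved by more than 20 mm (distance of any of spare_board, capacitor, flux_jar, solder_reel, screwdriver, tip_cleaner, parts_tray from where it was at the start of the episode above 0.02 m).
It fails at once if the magnifier arm is pinched or shoved hard (over 20 N) (contact force between the fingers and lens_arm above 20 N).
It fails at once if the clamp lever is pinched or shoved hard (over 20 N) (contact force between the fingers and clamp_lever above 20 N).
It also fails if it takes over 54 s, if anything falls off the work surface, if the arm or the gripper's body presses on something with over 40 N, if the wrist force passes 120 N, or if a joint passes its speed limit or range.

## Working session

There is one attempt and no reset: what is moved stays moved. The work goes in short steps, Python scripts to look and compute and a tool call to move; the robot and the scene stay as the last step left them, time stands still between calls to the robot, and variables do not carry over. Pictures are saved under pics/ and viewed, at most 10 in all, crops included, and the job is handed in when it is done.

Besides the shell and the picture viewer there is one more tool, called after ">>>" by a JSON object that holds its "op" and its "data". jog_arm: Moves the arm, as the interface text tells. Shift numbers are shares of 50 cm and turn numbers shares of 1.5 rad, none past 1 either way. Its arguments: {"type":"object","properties":{"motion":{"type":"string"}},"required":["motion"]}

```bash
mkdir -p pics; ls; python3 - <<'E'
from plant import *
import cv2,numpy as np
s=state();print(s['time'],s['tool_pos'],s['tool_rot'],s['gripper_width'])
for c in ['scene','side']:
    f=grab_frame(c);cv2.imwrite(f'pics/{c}0.png',f['color'][:,:,::-1]);print(c,np.round(f['world_from_camera'],3).tolist(),f['intrinsics'].tolist())
    for t in ['stand','pivot','lens_center','lever_knob','chip_board','chip','spare_board','capacitor','flux_jar','solder_reel','screwdriver','tip_cleaner','parts_tray']:
        print(t,[(round(r['p'],2),np.round(r['at'],3).tolist()) for r in place_of(c,t)[:3]])
E
```

```text
pics
0.0 [ 0.24479881 -0.57438936  0.2300732 ] [-1.02030820e-03  9.79785860e-01  2.00046543e-01 -9.44528889e-05] 1.0008467534711563
scene [[0.339, -0.788, 0.514, 1.312], [0.941, 0.29, -0.175, -0.247], [-0.011, 0.543, 0.84, 1.244], [0.0, 0.0, 0.0, 1.0]] [[549.1246630978806, 0.0, 319.4441366172106], [0.0, 549.1246630978806, 241.4374259125238], [0.0, 0.0, 1.0]]
stand [(0.64, [0.586, 0.0, -0.0]), (0.19, [0.606, -0.154, 0.005])]
pivot [(0.65, [0.585, 0.001, 0.102])]
lens_center [(0.97, [0.434, -0.025, 0.099]), (0.5, [0.621, 0.148, 0.004])]
lever_knob [(0.69, [0.627, -0.038, 0.142])]
chip_board [(0.77, [0.479, 0.179, 0.001]), (0.58, [0.804, 0.048, 0.0]), (0.34, [0.461, 0.018, 0.002])]
chip [(0.7, [0.803, 0.053, 0.01]), (0.69, [0.478, 0.183, 0.011]), (0.65, [0.619, 0.149, 0.015])]
spare_board [(0.63, [0.601, -0.151, 0.003])]
capacitor [(0.59, [0.464, 0.02, 0.0])]
flux_jar [(0.69, [0.694, -0.018, -0.001])]
solder_reel [(0.55, [0.47, 0.364, -0.004]), (0.49, [0.674, 0.359, 0.005])]
screwdriver [(0.54, [0.672, 0.362, 0.003])]
tip_cleaner [(0.94, [0.52, -0.359, 0.004])]
parts_tray [(0.97, [0.651
[... 336 characters left out ...]
er [(0.71, [0.437, -0.019, 0.1]), (0.3, [0.629, -0.039, 0.138])]
lever_knob [(0.7, [0.627, -0.038, 0.14]), (0.18, [0.435, -0.02, 0.101])]
chip_board [(0.77, [0.621, 0.146, -0.002]), (0.73, [0.479, 0.18, 0.001]), (0.62, [0.802, 0.046, 0.0])]
chip [(0.85, [0.619, 0.148, 0.009]), (0.85, [0.483, 0.184, 0.013]), (0.65, [0.804, 0.048, 0.013])]
spare_board [(0.89, [0.605, -0.148, -0.001])]
capacitor [(0.51, [0.466, 0.018, 0.002]), (0.38, [0.58, 0.005, 0.103])]
flux_jar [(0.8, [0.693, -0.022, 0.002]), (0.24, [0.618, 0.146, 0.001])]
solder_reel [(0.88, [0.471, 0.371, 0.001])]
screwdriver [(0.59, [0.671, 0.359, 0.0])]
tip_cleaner [(0.79, [0.518, -0.362, 0.002])]
parts_tray [(0.8, [0.65, -0.376, 0.0])]
```

```bash
python3 - <<'E'
import cv2,numpy as np
a=cv2.imread('pics/scene0.png');b=cv2.imread('pics/side0.png')
from plant import grab_frame
f=grab_frame('side');T=np.linalg.inv(f['world_from_camera']);K=f['intrinsics']
for p in [(.62,.148,.013),(.48,.183,.013),(.803,.05,.013),(.585,.001,.1)]:
    c=T@np.r_[p,1];print(p,np.round((K@np.array([c[0],-c[1],-c[2]]))[:2]/-c[2]))
c=T@np.r_[.62,.148,.013,1];u,v=((K@np.array([c[0],-c[1],-c[2]]))[:2]/-c[2]).astype(int)
cv2.imwrite('pics/crop.png',cv2.resize(b[v-75:v+75,u-100:u+100],(800,600),interpolation=cv2.INTER_CUBIC))
E
```

```text
(0.62, 0.148, 0.013) [295. 325.]
(0.48, 0.183, 0.013) [361. 360.]
(0.803, 0.05, 0.013) [227. 264.]
(0.585, 0.001, 0.1) [334. 244.]
```

View pics/side0.png

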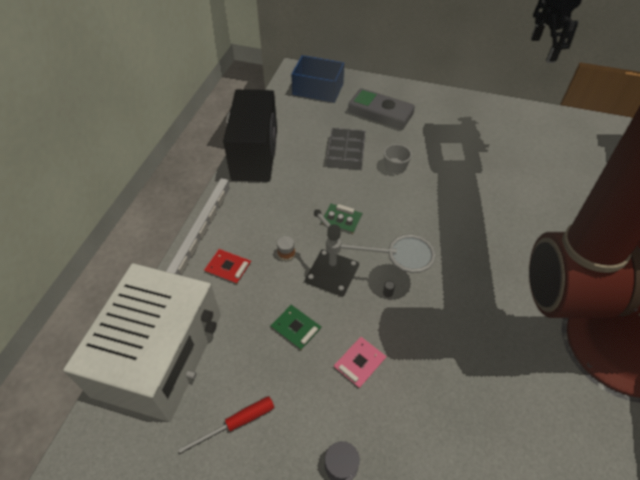

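View pics/crop.png

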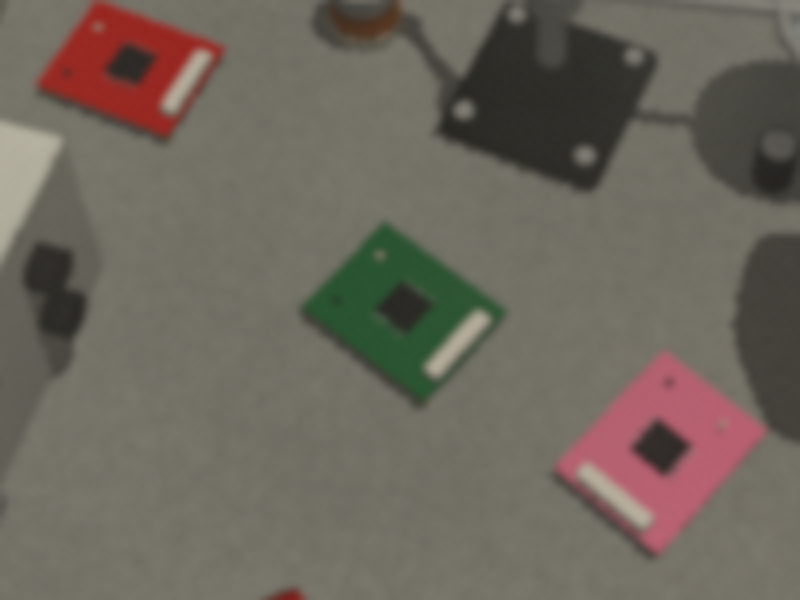

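View pics/scene0.png

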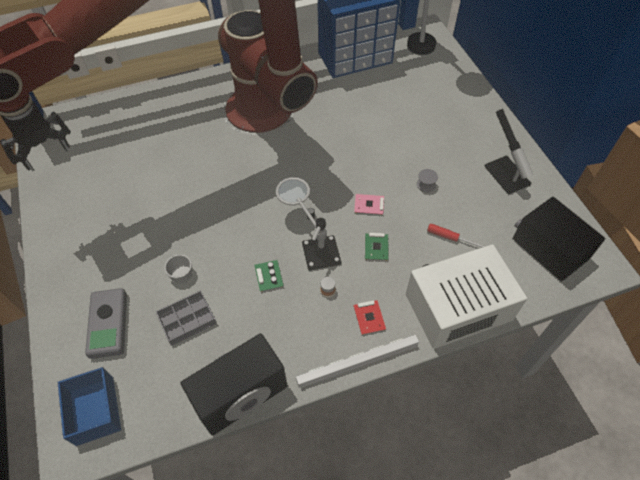

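Side view: the three square-chip boards are green (295,325), pink (361,360) and red (227,264). Only the green one is not a pink or red look-alike, and it is also the one about 151 mm from the post axis; the crop confirms this. The magnifier arm points at the robot, so it has to go clockwise by about 112°. The finger will push from the right side of the rod.

>>> {"op": "jog_arm", "data": {"motion": "0 0.1 -0.08 0 0 0 0.1; 0 0.2 -0.16 0 0 0 0.2; 0 0.3 -0.24 0 0 0 0.269; 0 0.4 -0.32 0 0 0 0.269; 0 0.459 -0.365 0 0 0 0.269"}}

```text
time: 2.08
tool_pos: [0.3854, -0.3149, 0.2315]
tool_rot: [0.0, 1.0, 0.0, 0.0]
contact_force: [0.9, -1.2, 0.1]
gripper_width: -0.001
grasp_force: 0.0
```

>>> {"op": "jog_arm", "data": {"motion": "0 0.056 -0.1 0 0 0 0; 0 0.111 -0.2 0 0 0 0; 0 0.167 -0.3 0 0 0 0; 0 0.222 -0.4 0 0 0 0; 0 0.278 -0.49 0 0 0 0"}}

```text
time: 2.7
tool_pos: [0.5245, -0.0703, 0.2317]
tool_rot: [0.0, 1.0, -0.0, 0.0]
contact_force: [1.0, -0.2, -0.3]
gripper_width: -0.002
grasp_force: 0.0
```

```bash
cat > m.py <<'E'
from plant import *
import numpy as np
def P(cams,t):
    for c in cams:
        grab_frame(c); print(c,t,[(round(r['p'],2),np.round(r['at'],3).tolist()) for r in place_of(c,t)[:3]])
def chip(c):  # own measurement: dark square inside the green board, ray met with z=0.013
    import cv2
    f=grab_frame(c);K=f['intrinsics'];W=f['world_from_camera'];T=np.linalg.inv(W)
    q=T@np.r_[.62,.148,.013,1];u,v=((K@np.array([q[0],-q[1],-q[2]]))[:2]/-q[2])
    r=40;u0,v0=int(u)-r,int(v)-r;im=f['color'][v0:v0+2*r,u0:u0+2*r].astype(int)
    g=((im[...,1]>im[...,0]*1.4)&(im[...,1]>im[...,2]*1.25)).astype(np.uint8)
    cs,_=cv2.findContours(g,cv2.RETR_EXTERNAL,2);k=max(cs,key=cv2.contourArea)
    m=cv2.fillConvexPoly(np.zeros_like(g),cv2.convexHull(k),1)&(im.max(2)<60)
    cv2.imwrite('pics/m_%s.png'%c,m*255)
    n,l,s,ce=cv2.connectedComponentsWithStats(m.astype(np.uint8))
    i=1+np.argmax(s[1:,4]);px=ce[i]+[u0,v0]
    d=np.linalg.inv(K)@np.r_[px,1];d=W[:3,:3]@np.array([d[0],-d[1],-d[2]]);o=W[:3,3]
    print(c,'chip',s[i,4],np.round(px,1),np.round(o+d*(.013-o[2])/d[2],4))
E
python3 - <<'E'
from m import *
chip('side');chip('scene')
P(['wrist','side'],'lens_center');P(['wrist','scene'],'pivot');P(['side','wrist'],'lever_knob');P(['side','scene'],'chip_board');P(['wrist'],'chip');print(state()['tool_pos'])
E
```

```text
side chip 87 [295.6 325.3] [0.6188 0.1484 0.013 ]
scene chip 1 [375. 244.] [0.6165 0.1461 0.013 ]
wrist lens_center [(0.79, [0.434, -0.022, 0.102])]
side lens_center [(0.95, [0.434, -0.023, 0.098])]
wrist pivot [(0.55, [0.58, 0.003, 0.099]), (0.34, [0.517, -0.363, 0.002])]
scene pivot []
side lever_knob [(0.6, [0.626, -0.04, 0.138])]
wrist lever_knob [(0.69, [0.63, -0.034, 0.14])]
side chip_board [(0.98, [0.48, 0.181, 0.004]), (0.67, [0.618, 0.149, -0.002]), (0.66, [0.802, 0.045, -0.002])]
scene chip_board [(0.95, [0.626, 0.147, 0.0]), (0.9, [0.478, 0.182, 0.002]), (0.65, [0.804, 0.047, -0.001])]
wrist chip [(0.97, [0.481, 0.179, 0.013]), (0.95, [0.618, 0.141, 0.01])]
[ 0.52375108 -0.07219783  0.23131272]
```

>>> {"op": "jog_arm", "data": {"motion": "0 0 0 0.11 0 0 0; 0 0 0 0.21 0 0 0; 0 0 0 0.286 0 0 0; 0 0 -0.02 0.286 0 0 0; 0 0 -0.04 0.286 0 0 0"}}

```text
time: 4.32
tool_pos: [0.5249, -0.0517, 0.0901]
tool_rot: [0.0, 1.0, -0.0, 0.001]
contact_force: [1.1, -0.1, 0.1]
gripper_width: -0.002
grasp_force: 0.0
```

```bash
python3 - <<'E'
import numpy as np
A=np.array([.585,.002]);r=.072
for t in np.radians(np.arange(186,70,-6)):
    d=np.array([np.cos(t),np.sin(t)]);n=np.array([np.sin(t),-np.cos(t)])
    h=.004+.011*abs(n[0])+.0145*abs(n[1]);print(round(np.degrees(t)),np.round(A+r*d-h*n,4))
E
```

```text
186 [ 0.5154 -0.025 ]
180 [ 0.513  -0.0165]
174 [ 0.5113 -0.0099]
168 [ 0.5103 -0.0031]
162 [0.51   0.0041]
156 [0.5104 0.0114]
150 [0.5116 0.0189]
144 [0.5137 0.0264]
138 [0.5167 0.0337]
132 [0.5206 0.0409]
126 [0.5253 0.0477]
120 [0.531 0.054]
114 [0.5375 0.0597]
108 [0.5447 0.0646]
102 [0.5526 0.0687]
96 [0.5611 0.0719]
90 [0.57  0.074]
84 [0.5762 0.0753]
78 [0.5826 0.0761]
72 [0.5892 0.0763]
```

>>> {"op": "jog_arm", "data": {"motion": "0 -0.01 -0.028 0 0 0 0; 0 -0.018 -0.051 0 0 0 0; 0 -0.023 -0.068 0 0 0 0; 0 -0.027 -0.088 0 0 0 0; 0 -0.029 -0.109 0 0 0 0"}}

```text
time: 4.95
tool_pos: [0.5092, 0.0028, 0.0884]
tool_rot: [0.0, 1.0, -0.0, 0.0]
contact_force: [0.5, -0.8, 0.3]
gripper_width: -0.004
grasp_force: 0.5
```

```bash
python3 - <<'E'
from m import *
P(['side','scene'],'lens_center');print(state()['tool_pos'],state()['contact_force'])
E
```

```text
side lens_center [(0.72, [0.441, 0.042, 0.101])]
scene lens_center [(0.62, [0.438, 0.046, 0.098])]
[0.50901664 0.00261392 0.08799863] [-0.72320838 -0.25337106  0.36109918]
```

>>> {"op": "jog_arm", "data": {"motion": "0 0.003 -0.03 0 0 0 0; 0 0.013 -0.059 0 0 0 0; 0 0.031 -0.087 0 0 0 0; 0 0.055 -0.111 0 0 0 0; 0 0.077 -0.125 0 0 0 0"}}

```text
time: 5.78
tool_pos: [0.5486, 0.0658, 0.0882]
tool_rot: [-0.0, 1.0, 0.0, -0.0]
contact_force: [-0.2, -0.7, -0.4]
gripper_width: -0.001
grasp_force: 0.5
```

```bash
python3 - <<'E'
from m import *
P(['side','scene'],'lens_center');P(['side'],'chip');print(state()['tool_pos'],state()['contact_force'])
E
```

```text
side lens_center [(0.69, [0.543, 0.15, 0.102])]
scene lens_center [(0.71, [0.547, 0.152, 0.098]), (0.46, [0.617, 0.15, 0.017]), (0.34, [0.654, -0.376, 0.002])]
side chip [(0.96, [0.802, 0.049, 0.014]), (0.88, [0.484, 0.185, 0.014]), (0.61, [0.617, 0.144, 0.009])]
[0.54771265 0.06462871 0.08818158] [-0.83338339 -1.70938746 -0.19998389]
```

>>> {"op": "jog_arm", "data": {"motion": "0 0.017 -0.007 0 0 0 0; 0 0.034 -0.013 0 0 0 0; 0 0.049 -0.016 0 0 0 0; 0 0.059 -0.018 0 0 0 0; 0 0.059 -0.018 0 0 0 0"}}

```text
time: 6.7
tool_pos: [0.578, 0.0739, 0.0884]
tool_rot: [-0.0, 1.0, -0.0, 0.0]
contact_force: [1.0, -0.8, 0.1]
gripper_width: 0.003
grasp_force: 0.0
```

```bash
python3 - <<'E'
from m import *
P(['side','scene','side','scene','wrist'],'lens_center');P(['side','wrist'],'chip');print(state()['tool_pos'],state()['contact_force'])
E
```

```text
side lens_center [(0.62, [0.606, 0.154, 0.1])]
scene lens_center [(0.72, [0.602, 0.154, 0.098])]
side lens_center [(0.93, [0.608, 0.153, 0.102])]
scene lens_center [(0.82, [0.604, 0.153, 0.098])]
wrist lens_center [(0.66, [0.602, 0.157, 0.1]), (0.27, [0.583, 0.003, -0.0])]
side chip [(0.6, [0.62, 0.147, 0.009]), (0.59, [0.481, 0.181, 0.014]), (0.59, [0.803, 0.049, 0.014])]
wrist chip [(0.96, [0.483, 0.181, 0.014]), (0.8, [0.622, 0.143, 0.013])]
[0.5773451  0.07375394 0.08832116] [-0.545716   -0.51188092  0.08695286]
```

>>> {"op": "jog_arm", "data": {"motion": "0 0.004 0 0 0 0 0; 0 0.008 0 0 0 0 0; 0 0.012 -0.001 0 0 0 0; 0 0.013 -0.001 0 0 0 0; 0 0.013 -0.001 0 0 0 0"}}

```text
time: 8.02
tool_pos: [0.5839, 0.0743, 0.0882]
tool_rot: [-0.0, 1.0, -0.0, -0.0]
contact_force: [-0.3, 0.1, -0.4]
gripper_width: -0.001
grasp_force: 0.3
```

```bash
python3 - <<'E'
from m import *
import cv2
P(['side','scene','side','scene','wrist'],'lens_center');P(['side'],'chip');print(state()['tool_pos'],state()['contact_force'])
f=grab_frame('scene');b=f['color'][170:320,280:480,::-1]
cv2.imwrite('pics/c2.png',cv2.resize(b,(800,600),interpolation=cv2.INTER_CUBIC))
E
```

```text
side lens_center [(0.58, [0.622, 0.153, 0.103]), (0.45, [0.585, 0.004, -0.002])]
scene lens_center [(0.75, [0.619, 0.153, 0.1])]
side lens_center [(0.76, [0.617, 0.151, 0.101]), (0.3, [0.609, -0.149, 0.003])]
scene lens_center [(0.78, [0.616, 0.15, 0.1])]
wrist lens_center [(0.63, [0.613, 0.155, 0.102])]
side chip [(0.86, [0.617, 0.146, 0.01]), (0.8, [0.477, 0.185, 0.011]), (0.58, [0.804, 0.049, 0.013])]
[0.58387139 0.07428187 0.08833189] [-0.78469549 -0.94100493  0.32276136]
```

View pics/c2.png

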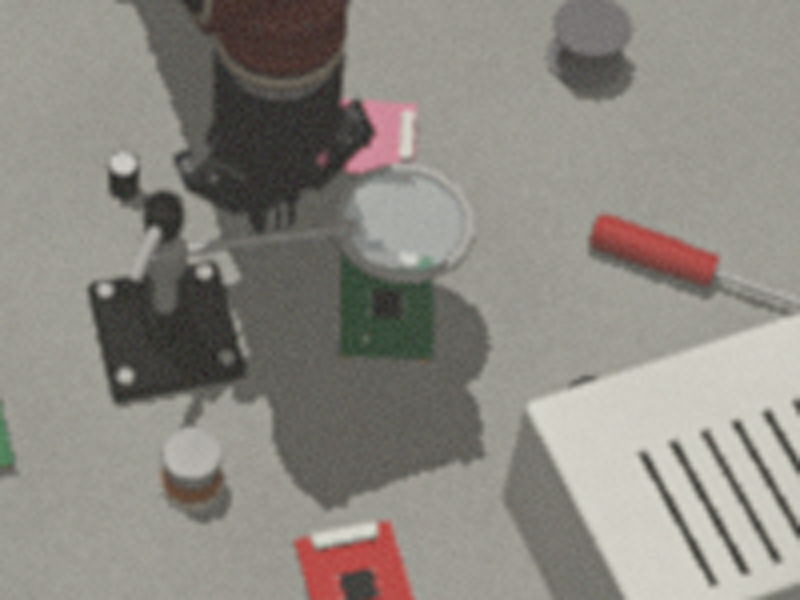

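Scene crop: the lens, at about (408,225), is parallax-shifted off the chip at (387,303). In 3D the lens is at about (0.617,0.152) and the chip at (0.6185,0.148), so it is centred within about 4 mm. Next I back off and raise the hand.

>>> {"op": "jog_arm", "data": {"motion": "0 -0.03 0 0 0 0 0; 0 -0.08 0 0 0 0 0; 0 -0.08 0 -0.08 0 0 0; 0 -0.08 0 -0.16 0 0 0; 0 -0.08 0 -0.24 0 0 0"}}

```text
time: 9.3
tool_pos: [0.5428, 0.0744, 0.2094]
tool_rot: [-0.0, 1.0, -0.0, -0.0]
contact_force: [-0.4, 0.0, 0.2]
gripper_width: -0.002
grasp_force: 0.0
```

>>> {"op": "jog_arm", "data": {"motion": "0 0.03 0.1 0 0 0 0; 0 0.06 0.2 0 0 0 0; 0 0.08 0.294 0 0 0 0; 0 0.08 0.294 0.08 0 0 0; 0 0.08 0.294 0.16 0 0 0"}}

```text
time: 9.93
tool_pos: [0.5836, -0.0735, 0.1281]
tool_rot: [0.0, 1.0, -0.001, 0.001]
contact_force: [-0.2, -0.4, -0.8]
gripper_width: -0.002
grasp_force: 0.0
```

```bash
python3 - <<'E'
from m import *
P(['side','scene'],'lens_center');P(['side','scene'],'lever_knob');print(state()['tool_pos'],state()['contact_force'])
A=np.array([.585,.002]);r=.048
for t in np.arange(-.75,.6,.1):
    d=np.array([np.cos(t),np.sin(t)]);n=np.array([-np.sin(t),np.cos(t)])
    h=.0045+.011*abs(n[0])+.0145*abs(n[1]);print(round(t,2),np.round(A+r*d-h*n,4))
E
```

```text
side lens_center [(0.9, [0.619, 0.152, 0.101]), (0.71, [0.577, 0.005, 0.101]), (0.51, [0.621, 0.149, 0.009])]
scene lens_center [(0.63, [0.615, 0.152, 0.099]), (0.19, [0.518, -0.366, -0.003])]
side lever_knob [(0.68, [0.584, 0.003, -0.0]), (0.52, [0.627, -0.038, 0.14])]
scene lever_knob [(0.69, [0.633, -0.037, 0.14])]
[ 0.58514359 -0.07288961  0.13098019] [0.80259014 0.10093375 0.07912523]
-0.75 [ 0.6047 -0.0473]
-0.65 [ 0.6095 -0.0451]
-0.55 [ 0.6141 -0.0424]
-0.45 [ 0.6185 -0.039 ]
-0.35 [ 0.6226 -0.035 ]
-0.25 [ 0.6262 -0.0305]
-0.15 [ 0.6294 -0.0254]
-0.05 [ 0.632  -0.0199]
0.05 [ 0.6339 -0.0151]
0.15 [ 0.6355 -0.0111]
0.25 [ 0.6368 -0.0067]
0.35 [ 0.6376 -0.0021]
0.45 [0.6379 0.0028]
0.55 [0.6377 0.0078]
```

>>> {"op": "jog_arm", "data": {"motion": "0 0.031 -0.032 0 0 0 0; 0 0.04 -0.049 0 0 0 0; 0 0.055 -0.057 0 0 0 0; 0 0.068 -0.066 0 0 0 0; 0 0.08 -0.078 0 0 0 0"}}

```text
time: 10.95
tool_pos: [0.624, -0.0336, 0.1281]
tool_rot: [0.0, 1.0, -0.0, -0.0]
contact_force: [-0.4, -0.5, -1.2]
gripper_width: 0.002
grasp_force: 0.5
```

```bash
python3 - <<'E'
from m import *
P(['side','scene'],'lever_knob');print(state()['tool_pos'],state()['contact_force'])
E
```

```text
side lever_knob [(0.83, [0.636, -0.023, 0.138])]
scene lever_knob [(0.55, [0.64, -0.019, 0.138])]
[ 0.6239417  -0.03369644  0.12820441] [ 0.15466395  0.11716214 -0.09962593]
```

>>> {"op": "jog_arm", "data": {"motion": "0 0.01 -0.015 0 0 0 0; 0 0.015 -0.026 0 0 0 0; 0 0.019 -0.036 0 0 0 0; 0 0.023 -0.047 0 0 0 0; 0 0.025 -0.057 0 0 0 0"}}

```text
time: 11.78
tool_pos: [0.6369, -0.005, 0.1286]
tool_rot: [0.0, 1.0, -0.0, 0.001]
contact_force: [-1.0, -1.1, -0.3]
gripper_width: -0.001
grasp_force: 0.5
```

```bash
python3 - <<'E'
from m import *
P(['side','scene','wrist'],'lever_knob');P(['side'],'lens_center');print(state()['tool_pos'],state()['contact_force'])
E
```

```text
side lever_knob [(0.8, [0.64, 0.014, 0.139])]
scene lever_knob [(0.4, [0.641, 0.016, 0.138])]
wrist lever_knob [(0.73, [0.642, 0.022, 0.14]), (0.73, [0.605, -0.155, -0.001])]
side lens_center [(0.62, [0.622, 0.154, 0.102])]
[ 0.63636259 -0.00534506  0.12835587] [-0.95625236  0.34928922 -0.60389217]
```

>>> {"op": "jog_arm", "data": {"motion": "0 0.001 -0.004 0 0 0 0; 0 0.001 -0.007 0 0 0 0; 0 0.001 -0.01 0 0 0 0; 0 0.001 -0.01 0 0 0 0; 0 0.001 -0.01 0 0 0 0"}}

```text
time: 12.8
tool_pos: [0.6368, -0.0002, 0.1283]
tool_rot: [-0.0, 1.0, -0.0, 0.0]
contact_force: [-0.2, -0.8, -0.9]
gripper_width: 0.003
grasp_force: 0.2
```

>>> {"op": "jog_arm", "data": {"motion": "0 0 -0.002 0 0 0 0; 0 0 -0.004 0 0 0 0; 0 0 -0.004 0 0 0 0; 0 0 -0.004 0 0 0 0; 0 0 -0.004 0 0 0 0"}}

```text
time: 13.42
tool_pos: [0.6368, 0.0018, 0.1283]
tool_rot: [-0.0, 1.0, -0.0, -0.0]
contact_force: [-0.6, -0.6, -0.0]
gripper_width: -0.002
grasp_force: 0.3
```

```bash
python3 - <<'E'
from m import *
P(['side','scene','side','scene'],'lever_knob');print(state()['tool_pos'],state()['contact_force'])
E
```

```text
side lever_knob [(0.65, [0.636, 0.021, 0.136])]
scene lever_knob [(0.53, [0.639, 0.024, 0.14])]
side lever_knob [(0.54, [0.637, 0.021, 0.139])]
scene lever_knob []
[0.63680691 0.00175563 0.12831423] [-0.57710914 -0.68619163  0.1856704 ]
```

>>> {"op": "jog_arm", "data": {"motion": "0 0 -0.002 0 0 0 0; 0 0 -0.004 0 0 0 0; 0 0 -0.004 0 0 0 0; 0 0 -0.004 0 0 0 0; 0 0 -0.004 0 0 0 0"}}

```text
time: 14.45
tool_pos: [0.6368, 0.0037, 0.1283]
tool_rot: [-0.0, 1.0, -0.0, 0.0]
contact_force: [0.2, -0.5, -0.1]
gripper_width: 0.001
grasp_force: 0.3
```

>>> {"op": "jog_arm", "data": {"motion": "0 0 -0.002 0 0 0 0; 0 0 -0.003 0 0 0 0; 0 0 -0.003 0 0 0 0; 0 0 -0.003 0 0 0 0; 0 0 -0.003 0 0 0 0"}}

```text
time: 15.08
tool_pos: [0.6368, 0.0052, 0.1283]
tool_rot: [-0.0, 1.0, -0.0, 0.0]
contact_force: [0.2, -0.2, -0.7]
gripper_width: 0.0
grasp_force: 0.3
```

>>> {"op": "jog_arm", "data": {"motion": "0 0 -0.002 0 0 0 0; 0 0 -0.003 0 0 0 0; 0 0 -0.003 0 0 0 0; 0 0 -0.003 0 0 0 0; 0 0 -0.003 0 0 0 0"}}

```text
time: 15.7
tool_pos: [0.6368, 0.0065, 0.1283]
tool_rot: [0.0, 1.0, -0.0, -0.0]
contact_force: [-1.1, -2.5, 0.4]
gripper_width: -0.002
grasp_force: 1.1
```

```bash
python3 - <<'E'
from m import *
import cv2
P(['side','scene','side','scene'],'lever_knob');P(['side'],'lens_center');print(state()['tool_pos'],state()['contact_force'])
f=grab_frame('side');b=f['color'][180:330,240:440,::-1]
cv2.imwrite('pics/c3.png',cv2.resize(b,(800,600),interpolation=cv2.INTER_CUBIC))
E
```

```text
side lever_knob [(0.81, [0.633, 0.027, 0.136]), (0.69, [0.669, 0.362, -0.002])]
scene lever_knob [(0.58, [0.638, 0.027, 0.139])]
side lever_knob [(0.6, [0.635, 0.027, 0.14])]
scene lever_knob [(0.47, [0.639, 0.028, 0.143])]
side lens_center [(0.92, [0.617, 0.154, 0.101])]
[0.63681504 0.00662146 0.12832603] [-0.07645902 -3.92131365  0.14602749]
```

View pics/c3.png

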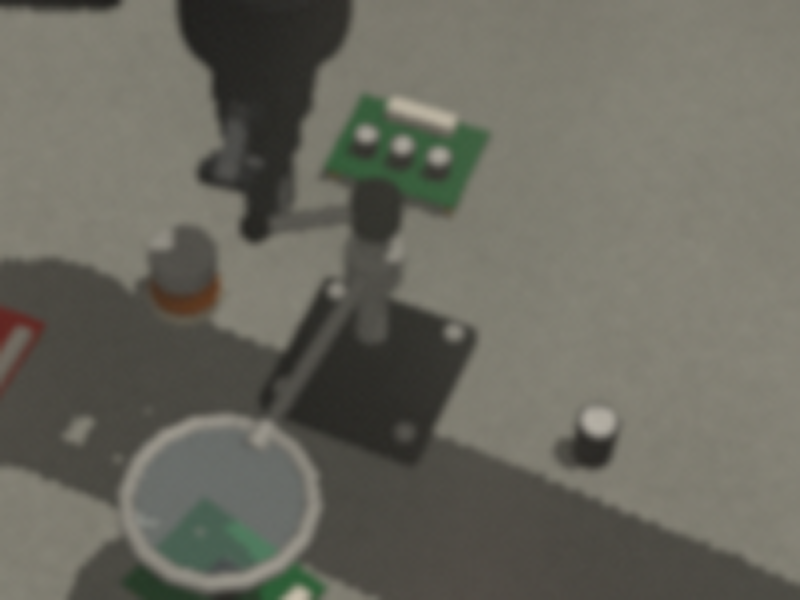

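The crop shows the lever pushed round, with its knob at about (255,228). A force of 3–4 N has appeared, which points to the stop. One more small nudge will confirm it.

>>> {"op": "jog_arm", "data": {"motion": "0 0 -0.001 0 0 0 0; 0 0 -0.002 0 0 0 0; 0 0 -0.002 0 0 0 0; 0 0 -0.002 0 0 0 0; 0 0 -0.002 0 0 0 0"}}

```text
time: 16.88
tool_pos: [0.6368, 0.0069, 0.1284]
tool_rot: [0.001, 1.0, -0.0, 0.0]
contact_force: [-0.9, -5.7, -0.7]
gripper_width: -0.005
grasp_force: 2.6
```

The stop is confirmed: the force rose to about 6 N with only 0.3 mm of travel. I back away to the right, then go up.

>>> {"op": "jog_arm", "data": {"motion": "0 0 0.02 0 0 0 0; 0 0 0.06 0 0 0 0; 0 0 0.1 0 0 0 0; 0 0 0.1 -0.08 0 0 0; 0 0 0.1 -0.16 0 0 0"}}

```text
time: 17.5
tool_pos: [0.6363, -0.0437, 0.2085]
tool_rot: [-0.0, 1.0, -0.001, -0.001]
contact_force: [-0.7, 0.0, 0.8]
gripper_width: 0.004
grasp_force: 0.0
```

>>> {"op": "jog_arm", "data": {"motion": "0 0 0.1 0 0 0 0; 0 -0.05 0.2 -0.05 0 0 0; 0 -0.1 0.3 -0.05 0 0 0; 0 -0.1 0.3 -0.05 0 0 0; 0 -0.1 0.3 -0.05 0 0 0"}}

```text
time: 18.12
tool_pos: [0.5864, -0.1928, 0.2331]
tool_rot: [-0.0, 1.0, -0.001, 0.0]
contact_force: [0.7, -0.0, -0.2]
gripper_width: 0.004
grasp_force: 0.0
```

```bash
python3 - <<'E'
from m import *
P(['side','scene','side','scene'],'lens_center');P(['side','scene','side'],'lever_knob')
for t in ['chip','spare_board','capacitor','flux_jar']:P(['side'],t)
chip('side');print(state()['tool_pos'],state()['contact_force'])
E
```

```text
side lens_center [(0.85, [0.616, 0.154, 0.1]), (0.23, [0.463, 0.014, 0.003])]
scene lens_center [(0.93, [0.617, 0.153, 0.096])]
side lens_center [(0.69, [0.619, 0.153, 0.104])]
scene lens_center [(0.72, [0.616, 0.156, 0.094])]
side lever_knob [(0.73, [0.651, -0.378, -0.001]), (0.61, [0.636, 0.024, 0.139]), (0.55, [0.693, -0.023, 0.001])]
scene lever_knob [(0.6, [0.638, 0.028, 0.141])]
side lever_knob [(0.84, [0.636, 0.026, 0.137]), (0.34, [0.65, -0.378, -0.0])]
side chip [(0.86, [0.801, 0.048, 0.013]), (0.79, [0.619, 0.148, 0.008]), (0.62, [0.481, 0.182, 0.015])]
side spare_board [(0.93, [0.604, -0.149, 0.0])]
side capacitor [(0.43, [0.464, 0.015, -0.001])]
side flux_jar [(0.72, [0.694, -0.018, 0.002])]
side chip 8 [303.5 331.5] [0.6001 0.1568 0.013 ]
[ 0.58664915 -0.19226014  0.23327083] [-0.22772537 -0.52233063  0.37313885]
```

```bash
python3 -c "
from plant import *
print(job_done())"
```

```text
the job is handed in; nothing more can be done
None
```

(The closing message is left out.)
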